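Find the correctly set press bay with the feeler gauge

TASK

One of the three bays of the specimen press is set correctly for 6 mm board. Pick up the feeler gauge by its tab and try it in the mouths by gentle sliding: the correctly set bay takes the blade with a steady drag, one stops it and one is slack. Leave the gauge lying in that correct bay, pushed fully home against the backstop and let go; never force it (stay well below 35 N) and do not disturb the other things on the table.

Things in the scene. Friction and masses are not known exactly. Their poses are not given: they have to be found in the camera images.
- gauge_tab (a point): Feeler gauge (about 0.16 kg): steel blade lying flat, 130 (x) x 24 (y) x 6 mm thick, with a dark upright finger tab on its rear end, 40 (x) x 12 mm thick (y), its top 56 mm above the blade's underside. This point is the tab's centre: 31 mm above the underside, 110 mm behind the nose. x points along the blade to its nose, z up.
- gauge_nose (a point): The foremost end of the gauge's blade, in mid-width, at its underside; axes as at the tab.
- press: Three-bay press, fixed: grey base 200 deep (x) x 260 wide (y) x 30 mm high, at its far end three like aluminium housings, 50 wide, 70 deep, top 75 mm above the table, knobs (not used) to 95 mm. Origin on the table under the middle mouth; x points into the mouths, z up. The base's flat top is the bays' floor and runs out 125 mm before the mouths as a sill.
- mouth_left (a point): Middle of the left (+y) bay's mouth, on its floor (30 mm above the table); x points into the bay. All three mouths are openings 34 mm wide and 12 mm high; each bay runs 62 mm deep to a solid backstop. Inside, out of sight, a shoe hangs over the floor, in each bay at another height; which is where differs each time.
- mouth_mid (a point): The same of the middle bay. The bay set too tight stops the blade dead 18 mm in. In the correct one the blade lifts a sprung shoe from about 22 to 39 mm in, then slides on to the backstop, all against a steady drag of about 4 to 9 N along the blade (an arm that yields may bear down on the floor as much again). The blade is smooth: its friction is about 0.25.
- mouth_right (a point): The same of the right (-y) bay. In the slack bay the blade goes to the backstop with only the drag of its own weight and of any pressing down on the floor (1 to 2 N).
- weight: brass paper weight with a knob, 52 mm across, 62 mm tall; not part of the job. Origin at the middle of its underside.
- tape: roll of paper tape lying flat, 84 mm across, 19 mm tall; not part of the job. Origin at the middle of its underside.
- glue: white glue bottle, 44 mm across, 100 mm tall; not part of the job. Origin at the middle of its underside.
- loupe: black round loupe, 42 mm across, 36 mm tall; not part of the job. Origin at the middle of its underside.
- labels: open cardboard label box, 90 x 120 x 45 mm; not part of the job. Origin at the middle of its underside.
- pencils: grey pencil cup, 72 mm across, 95 mm tall; not part of the job. Origin at the middle of its underside.
- tweezers: steel tweezers lying flat, 120 mm long, 8 mm tall; not part of the job. Origin at the middle of its underside.
Mind the look-alikes: they are no part of the job. Several things look just like the part that bears gauge_tab: the one meant starts farthest to the robot's left.

How it is judged (in metres and radians):
On the way, in this order (a step that is already met when the one before it is completed fails the run):
1. the gauge is picked up: its blade is lifted clear of the table (height (world z) of gauge_nose above 0.025 m), for 0.1 s.
2. the gauge is fully home in the bay that grips it (x of gauge_nose in the frame of press between 0.056 and 0.066 m and contact force between gauge and shoe_b above 2.5 N and angle between the z axis of gauge_nose and the z axis of press, either way round below 0.12 rad), for 0.2 s.
At the end, for the whole second after the job is handed in: The gauge lies released and still, flat (within 0.12 rad), in the bay whose sprung shoe presses on it (more than 2.5 N), its nose within 6 mm of the backstop (all of step 2 and linear speed of gauge below 0.01 m/s and contact force between the fingers and gauge below 0.1 N); the robot touches nothing.
It fails at once if the gauge is pushed against a shoe or a backstop of the press with more than 35 N (contact force between gauge and backstop above 35 N or contact force between gauge and shoe_a above 35 N or contact force between gauge and shoe_b above 35 N or contact force between gauge and shoe_c above 35 N).
It fails at once if one of the other things on the table is moved by more than 20 mm (distance of any of weight, tape, glue, loupe, labels, pencils, tweezers from where it was at the start of the episode above 0.02 m).
It also fails if it takes over 64 s, if anything falls off the work surface, if the arm or the gripper's body presses on something with over 40 N, if the wrist force passes 120 N, or if a joint passes its speed limit or range.

ROBOT

A 6-joint arm with a two-finger parallel gripper is mounted at the origin on the work surface. World frame = base frame: x ahead of the robot, y to its left, z up, the work surface at z = 0. Lengths are in mm, angles in degrees, forces in N, time in s.
With the tool pointing down it reaches from about 350 to 850 mm from the base axis. Payload 8.1 kg.
Tool frame: the origin (TCP) lies midway between the tips of the shut fingers; the grasp point (between the pads) lies 19 mm behind it; z points along the fingers, y is the direction in which the jaws open and shut (so a half turn about z gives the same grasp; the last joint's range is limited). The gripper opens to 85 mm and grips with 20 to 120 N. Pads are 22 mm wide; open, the fingers measure 114 mm over their backs; the gripper's body (76 mm by 85 mm) begins 54 mm behind the grasp point. The pads swing forward as they close: fully open they stand 13 mm farther back than shut.
Start: joints at [61.857, 7.471, 85.268, -0, 87.261, -4.893], TCP at [236.832, 551.286, 231.292] pointing down, gripper open.
Joint ranges: [-169.43, 169.43], [-51.17, 129.36], [1.28, 143.12], [-76.62, 256.62], [0, 156.53], [-152.29, 152.29]. Speed limits (degrees/s): [136.94, 136.94, 159.86, 180, 180, 180].

INTERFACE

Orientations are given as [roll, pitch, yaw] about the fixed x, y, z axes, in that order (R = Rz(yaw) Ry(pitch) Rx(roll)).
In Python, from bench import telemetry, snapshot, camera_params, job gives the robot as it stands. The module is installed in compiled form; this text tells all that it offers.
- The arm moves only by the shell command python3 -m jog 'ROWS' [FORCE]. ROWS is JSON, a list that holds one entry, the list of rows, each a list of 7 numbers: the shift along the tool's x, y, z in units of 50 mm (1.0 is 50 mm), then the turn, a rotation vector about the tool's x, y, z in units of 2 pi rad (1.0 is 2 pi rad), then the opening, from 0 (shut) to 1 (fully open). In form: [[[dx, dy, dz, rx, ry, rz, claw], ...]]. A call has 1 to 12 rows; each row shifts and turns the commanded pose from where the row before left it, along the tool's axes as they then stand; what a row does not reach is not made up. A row lasts 1/8 s, in which the tool goes at most 62.5 mm and 10.7 degrees, less where a joint would pass 70% of its speed; a pose out of reach is approached as far as the arm can. A call with a number of a shift or a turn outside -1 to 1 is refused whole. A call with a gripper value outside its range is refused whole. The fingers move at their own pace and stop on an object; FORCE is the grip in N (left out, the last holds). Time passes only in rows, so rows that do not move let the fingers close. It gives the time, the measured TCP pose, the force and the opening at its end, in the units of the state.
- telemetry.sense(): the state, without advancing time (a new reading comes with each control period).
- snapshot(name): name is "scene" or "side" or "wrist"; returns (picture, depth): 420x560x3 uint8, red, green, blue; 420x560 float32, mm along the optical axis (not along the pixel's ray), 0 where there is no reading.
- camera_params(name): a dict with "K" (3x3 intrinsics, pixels), "D" ([k1, k2, p1, p2, k3] as OpenCV has them; the pictures are not rectified), "extrinsics" (4x4, takes a point from camera to world coordinates). Camera axes: x right, y down, z forward; pixel columns grow to the right and rows downward; lengths in mm; the calibration is good to about 2 mm. A picture is of the moment at which its call begins: read the wrist's pose just before it. camera_params takes no time and is no camera call; for the wrist camera it gives the pose at the moment of the call.
- job.hand_in(): hands the job in, once; it reports no verdict.
The state is a dict: "time": time; "joint_pos": joint angles; "qd": joint speeds; "joint_efforts": joint torques, N m; "tool_pos": TCP position; "tcp_rot": TCP orientation; "ft_force": force on the tool from outside, world axes, zero at the start; "wrist_torque": the same for the moment, N m; "finger_gap": finger opening in mm.
Only numpy, scipy, OpenCV 4.12 (cv2) and the standard library are available. Lean on these libraries where they do the work, as an engineer would, in place of code of your own. Each camera call takes 0.05 s, during which the arm holds its last target. There are 200 camera calls.

## Working session

There is one attempt and no reset: what is moved stays moved. The work goes in short steps, Python scripts to look and compute and a shell command to move; the robot and the scene stay as the last step left them, time stands still between calls to the robot, and variables do not carry over. Pictures are saved under pics/ and viewed, about 8 in all and at most 12, crops included, and the job is handed in when it is done.

```bash
mkdir -p pics
cat > h.py <<'E'
import numpy as np, cv2
from bench import telemetry, snapshot, camera_params, job
def cloud(name):
    p=camera_params(name); rgb,d=snapshot(name)
    h,w=d.shape; u,v=np.meshgrid(np.arange(w),np.arange(h))
    K=np.array(p["K"],float);D=np.array(p["D"],float)
    n=cv2.undistortPoints(np.stack([u,v],-1).reshape(-1,1,2).astype(np.float64),K,D).reshape(h,w,2)
    c=np.dstack([n[...,0]*d,n[...,1]*d,d]); E=np.array(p["extrinsics"])
    W=c@E[:3,:3].T+E[:3,3]; W[d==0]=np.nan
    return rgb,W
def save(n,img): cv2.imwrite(f"pics/{n}.png",np.ascontiguousarray(img[...,::-1]))
E
python3 - <<'E'
from h import *
for n in("scene","side"):
    r,W=cloud(n); save(n,r); np.save(n+".npy",W); print(n,np.array(camera_params(n)["extrinsics"]).round(2).tolist())
s=telemetry.sense();print(s)
E
```

```text
scene [[-0.41, 0.56, -0.71, 1353.59], [0.91, 0.24, -0.33, 404.22], [-0.02, -0.79, -0.61, 772.87], [0.0, 0.0, 0.0, 1.0]]
side [[0.72, -0.38, 0.57, -216.93], [-0.69, -0.39, 0.61, -765.73], [-0.01, -0.84, -0.54, 762.85], [0.0, 0.0, 0.0, 1.0]]
{'time': 0.1, 'joint_pos': array([ 6.18574020e+01,  7.51419062e+00,  8.53238710e+01,  7.02247056e-04,
        8.72617160e+01, -4.89255602e+00]), 'qd': array([-0.05475262, -0.07467028, -0.18852675, -0.0407748 ,  0.13168288,
        0.0907709 ]), 'joint_efforts': array([ 6.77830976e-04, -5.70953357e+01, -5.01939726e+01, -2.36616133e-04,
        8.32086633e-03, -9.18400161e-06]), 'tool_pos': array([236.57794692, 550.83989326, 230.30582045]), 'tcp_rot': array([-1.79900646e+02, -9.20861566e-03,  1.56749916e+02]), 'ft_force': array([0.15655818, 0.77986225, 0.34206815]), 'wrist_torque': array([-0.04622321, -0.01871363, -0.03504485]), 'finger_gap': 85.39667464805115}
```

View pics/scene.png

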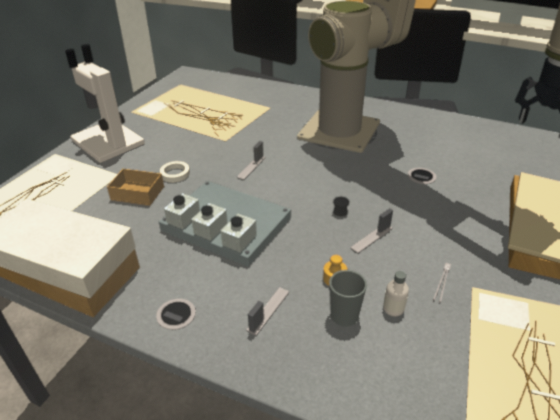

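View pics/side.png

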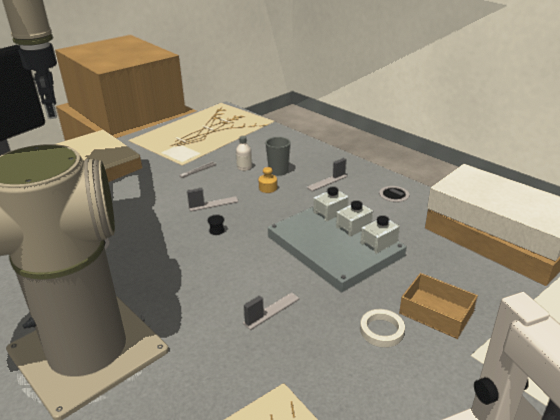

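The scene view shows three gauges with tabs at about (258,152), (385,220) and (256,315). The press base is around (225,220), with housings at (181,210), (208,220) and (238,233). Next I'll measure these.

Run:
```python
from h import *
W=np.load("scene.npy");S=np.load("side.npy")
for nm,(u,v) in dict(g1=(258,152),g2=(385,220),g3=(256,315),loupe=(341,205),weight=(336,275),glue=(396,290),cup=(346,300),tape=(175,165),labels=(135,187),tweez=(444,280)).items():
    print(nm,np.nanmedian(W[v-2:v+3,u-2:u+3].reshape(-1,3),0).round(0))
both=np.vstack([W.reshape(-1,3),S.reshape(-1,3)]);both=both[~np.isnan(both[:,0])]
np.save("both.npy",both)
for nm,A in(("scene",W),("side",S)):
    g2=np.nanmedian(W[218:223,383:388].reshape(-1,3),0)
    g3=np.nanmedian(W[313:318,254:259].reshape(-1,3),0)
    for t,c in(("g2",g2),("g3",g3)):
        P=A.reshape(-1,3);P=P[np.hypot(*(P[:,:2]-c[:2]).T)<150]
        tab=P[(P[:,2]>25)&(P[:,2]<62)&(np.hypot(*(P[:,:2]-c[:2]).T)<35)]
        r=cv2.minAreaRect(tab[:,:2].astype(np.float32));print(nm,t,"tab",len(tab),tab.mean(0).round(1),r,tab[:,2].max())
    # press
    P=A.reshape(-1,3);c=np.nanmedian(W[205:210,240:245].reshape(-1,3),0)
    d=np.hypot(*(P[:,:2]-c[:2]).T)
    B=P[(d<220)&(P[:,2]>25)&(P[:,2]<35)]
    print(nm,"base c",c,len(B),cv2.minAreaRect(B[:,:2].astype(np.float32)))
    for z in((70,79),(90,99)):
        B=P[(d<220)&(P[:,2]>z[0])&(P[:,2]<z[1])]
        print(z,len(B),B.mean(0) if len(B) else 0,cv2.minAreaRect(B[:,:2].astype(np.float32)) if len(B) else 0)
```

```text
g1 [ 284. -155.   37.]
g2 [443. 262.  40.]
g3 [830. 111.  48.]
loupe [425. 145.  35.]
weight [710. 227.  90.]
glue [685. 342.  71.]
cup [760. 264.  85.]
tape [ 406. -365.   13.]
labels [ 532. -414.    3.]
tweez [550. 426.   2.]
scene g2 tab 178 [441.8 260.4  44.2] ((438.32025146484375, 259.73565673828125), (13.651248931884766, 40.90681457519531), 65.3426284790039) 58.27784652075411
scene g3 tab 274 [826.4 107.8  46.8] ((823.022705078125, 105.87637329101562), (13.728641510009766, 41.9229850769043), 82.74899291992188) 59.68703936579652
scene base c [523.76281937 -80.71938193  29.92360975] 3111 ((568.950927734375, -103.51387023925781), (263.8563537597656, 204.93423461914062), 84.4430923461914)
(70, 79) 1056 [ 635.13919087 -102.0198668    74.32519139] ((628.9169311523438, -109.96670532226562), (216.60482788085938, 74.22892761230469), 84.48760986328125)
(90, 99) 260 [ 636.48074104 -104.23232913   94.31232078] ((635.0139770507812, -110.22773742675781), (190.851318359375, 31.148300170898438), 84.6559829711914)
side g2 tab 196 [434.  255.9  43.4] ((435.5451965332031, 257.681396484375), (19.28009605407715, 41.19069290161133), 76.28723907470703) 60.565385367681756
side g3 tab 151 [818.  101.5  43.5] ((820.6937255859375, 102.41097259521484), (19.6711368560791, 45.93672180175781), 80.169189453125) 60.327593984464215
side base c [523.76281937 -80.71938193  29.92360975] 4505 ((568.01220703125, -105.69474792480469), (264.17535400390625, 205.28030395507812), 84.67425537109375)
(70, 79) 1005 [ 619.08673276 -122.17838929   74.65059526] ((627.4868774414062, -111.90655517578125), (216.23707580566406, 75.48688507080078), 84.20088958740234)
(90, 99) 236 [ 629.63965583 -120.82997313   94.49076266] ((631.63818359375, -112.55072021484375), (190.74600219726562, 30.496755599975586), 83.87885284423828)
```

The gauge meant is the one near (438,259), which has the largest y. Its blade axis is at about -25°, which matches the present tool yaw. I'll move above it and check from close by.

```bash
python3 -m jog '[[[-0.75,-0.47,0,0,0,0,0.7],[-0.75,-0.47,0,0,0,0,0.7],[-0.75,-0.47,0,0,0,0,0.7],[-0.75,-0.47,0,0,0,0,0.7],[-0.75,-0.47,0,0,0,0,0.7],[-0.75,-0.47,0,0,0,0,0.7],[-0.75,-0.47,0,0,0,0,0.7],[-0.75,-0.47,0,0,0,0,0.7],[0,0,0,0,0,0,0.7],[0,0,0,0,0,0,0.7]]]' 60
cat > gauge.py <<'E'
from h import *
import sys
r,W=cloud("wrist"); save(sys.argv[1],r)
s=telemetry.sense();print(s["tool_pos"].round(1),s["tcp_rot"].round(2),s["finger_gap"].round(1))
c=np.array([438,259.])
P=W.reshape(-1,3);d=np.hypot(*(P[:,:2]-c).T)
tab=P[(d<45)&(P[:,2]>48)&(P[:,2]<64)]
bl=P[(d<160)&(P[:,2]>3.8)&(P[:,2]<9)]
for n,q in(("tab",tab),("blade",bl)):
    if len(q)>10: print(n,len(q),q.mean(0).round(1),cv2.minAreaRect(q[:,:2].astype(np.float32)),np.percentile(q,[1,99],axis=0).round(1).tolist())
E
python3 gauge.py w1
```

```text
time: 1.35
tool_pos: [437.9, 260.3, 231.0]
tcp_rot: [-180.0, -0.0, 156.7]
ft_force: [-0.3, -0.7, -0.4]
finger_gap: 59.7Traceback (most recent call last):
  File "gauge.py", line 4, in <module>
    s=telemetry.sense();print(s["tool_pos"].round(1),s["tcp_rot"].round(2),s["finger_gap"].round(1))
                                                                           ^^^^^^^^^^^^^^^^^^^^^
AttributeError: 'float' object has no attribute 'round'
```

View pics/w1.png

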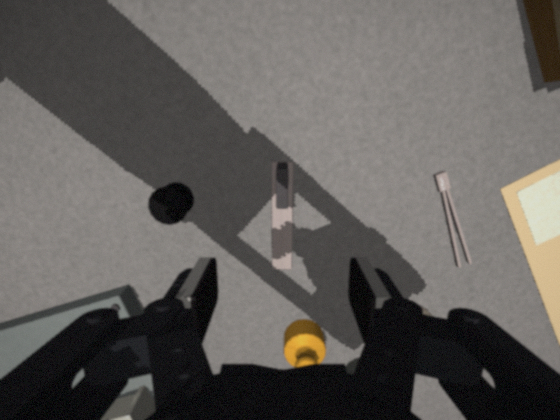

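The wrist view shows the gauge along column 283, its tab near (283,180) and its nose near (283,268). It is almost aligned with the tool.

```bash
sed -i 's/s\["finger_gap"\].round(1)/s["finger_gap"]/' gauge.py; python3 gauge.py w1b
python3 - <<'E'
from h import *
# edges of blade from gray in wrist image, back-projected at z=6
r=cv2.imread("pics/w1b.png"); p=camera_params("wrist")
K=np.array(p["K"]);D=np.array(p["D"]);E=np.array(p["extrinsics"])
def ray(u,v,z):
    n=cv2.undistortPoints(np.array([[[u,v]]],float),K,D)[0,0]; d=E[:3,:3]@[n[0],n[1],1]; t=(z-E[2,3])/d[2]; return (E[:3,3]+t*d).round(1)
print("nose",ray(283,268.5,6),"rear",ray(283,162,6),"tab",ray(283,180,56))
E
```

```text
[437.6 261.  231.1] [-1.8000e+02 -3.0000e-02  1.5681e+02] 60.100188600076045
tab 514 [434.4 260.4  56.2] ((434.6937561035156, 260.05108642578125), (11.948662757873535, 39.57696533203125), 66.72947692871094) [[415.8, 248.4, 52.1], [453.4, 271.9, 58.0]]
blade 1777 [479.3 233.4   6.5] ((452.592041015625, 187.60287475585938), (142.589111328125, 129.90835571289062), 66.40541076660156) [[392.7, 148.3, 4.4], [535.6, 275.2, 8.5]]
nose [535.8 219.1   6. ] rear [417.5 269.7   6. ] tab [427.5 265.5  56. ]
```

```bash
python3 -m jog '[[[0.05,-0.036,0.8,0,0,0,0.6],[0,0,0.9,0,0,0,0.6],[0,0,0.9,0,0,0,0.6],[0,0,0.8,0,0,0,0.6],[0,0,0.6,0,0,0,0.6],[0,0,0.36,0,0,0,0.6],[0,0,0,0,0,0,0.6],[0,0,0,0,0,0,0],[0,0,0,0,0,0,0],[0,0,0,0,0,0,0],[0,0,0,0,0,0,0],[0,0,0,0,0,0,0]]]' 60
```

```text
time: 2.95
tool_pos: [436.5, 260.1, 14.9]
tcp_rot: [179.9, 0.1, 156.7]
ft_force: [-0.9, -0.7, 6.8]
finger_gap: 11.2
```

```bash
python3 -m jog '[[[0,0,-0.4,0,0,0,0],[0,0,-0.8,0,0,0,0],[0,0,-0.8,0,0,-0.0124,0],[0,-0.4,0,0,0,-0.0185,0],[0,-0.8,0,0,0,-0.0185,0],[-0.33,-1,0,0,0,0,0],[-0.34,-1,0,0,0,0,0],[-0.33,-1,0,0,0,0,0],[-0.33,-1,0,0,0,0,0],[0,-1,0,0,0,0,0],[0,-0.8,0,0,0,0,0],[0,0,0,0,0,0,0]]]' 60
cat > rel.py <<'E'
from h import *
import sys
W={n:cloud(n) for n in("scene","side")}
for n in W: save(n+sys.argv[1],W[n][0])
s=telemetry.sense();print(s["time"],s["tool_pos"].round(1),s["tcp_rot"].round(2),s["finger_gap"],s["ft_force"].round(1))
a=np.radians(-5.45);R=np.array([[np.cos(a),np.sin(a)],[-np.sin(a),np.cos(a)]]);o=np.array([593.4,-107.2])
print("tcp in press",(R@(s["tool_pos"][:2]-o)).round(1))
for n in W:
    P=W[n][1].reshape(-1,3);P=P[~np.isnan(P[:,0])]; q=np.c_[(P[:,:2]-o)@R.T,P[:,2]]
    rng=lambda m:np.percentile(q[m],[2,98],axis=0).round(1).tolist() if m.sum()>8 else None
    inx=(q[:,0]>-20)&(q[:,0]<90)
    print(n,"base",rng((abs(q[:,0]+25)<125)&(abs(q[:,1])<145)&(abs(q[:,2]-30)<3)))
    for y in(80,0,-80): print(" housing",y,rng(inx&(abs(q[:,1]-y)<32)&(abs(q[:,2]-75)<3)),"knob",rng(inx&(abs(q[:,1]-y)<32)&(abs(q[:,2]-95)<3)))
E
python3 rel.py 2
```

```text
time: 4.45
tool_pos: [458.7, -96.1, 113.6]
tcp_rot: [-180.0, 0.0, 174.3]
ft_force: [-0.1, -0.4, -0.9]
finger_gap: 11.1
4.55 [458.9 -93.7 113.4] [1.7998e+02 1.0000e-02 1.7444e+02] 11.200886358551703 [-0.   0.2 -0.9]
tcp in press [-135.2    0.7]
scene base [[-120.8, -122.6, 27.3], [74.5, 129.6, 32.6]]
 housing 80 [[2.1, 59.1, 72.2], [71.2, 107.8, 77.3]] knob [[29.0, 71.8, 92.3], [53.7, 95.2, 96.8]]
 housing 0 [[0.9, -22.9, 72.3], [69.8, 26.0, 77.3]] knob [[29.5, -11.0, 92.4], [54.5, 14.6, 97.1]]
 housing -80 [[2.4, -105.2, 72.2], [71.6, -55.6, 77.1]] knob [[28.5, -94.6, 92.4], [54.0, -68.2, 97.0]]
side base [[-124.4, -129.3, 27.4], [48.7, 114.4, 32.5]]
 housing 80 [[-0.2, 54.1, 72.6], [68.8, 101.6, 77.5]] knob [[26.6, 67.3, 92.3], [52.0, 91.9, 97.4]]
 housing 0 [[-0.2, -26.5, 72.2], [67.3, 21.7, 77.3]] knob [[25.3, -14.6, 92.4], [51.0, 10.7, 97.4]]
 housing -80 [[-0.2, -108.3, 72.4], [66.8, -58.9, 77.4]] knob [[25.2, -95.3, 92.4], [51.9, -71.4, 97.2]]
```

```bash
cat >> rel.py <<'E'
    z0=s["tool_pos"][2]-14.9+6; t=R@(s["tool_pos"][:2]-o)
    for zz in (z0,):
        m=(q[:,0]>t[0]+32)&(q[:,0]<t[0]+125)&(abs(q[:,1]-t[1])<22)&(abs(q[:,2]-zz)<9)
        b=q[m]
        if len(b)>20:
            A=np.c_[b[:,:2],np.ones(len(b))];k=np.linalg.lstsq(A,b[:,2],rcond=None)[0]
            res=abs(A@k-b[:,2]); b=b[res<2]
            r=cv2.minAreaRect(b[:,:2].astype(np.float32))
            print(n,"blade",len(b),"ctr y near/far",[np.round(np.percentile(b[abs(b[:,0]-t[0]-x)<12][:,1],[4,50,96]),1).tolist() for x in(45,70,95)],"zslope",k[0].round(4),"z at x0+50,100",[float(np.round(np.median(b[abs(b[:,0]-t[0]-x)<12][:,2]),1)) for x in(45,70,95)],"xmax",np.percentile(b[:,0],99).round(1),r)
E
python3 rel.py 3 | grep blade
python3 - <<'E'
import cv2
a=cv2.imread("pics/scene3.png")[150:290,130:330];b=cv2.imread("pics/side3.png")[150:310,230:430]
cv2.imwrite("pics/c3.png",cv2.hconcat([cv2.resize(a,(400,320)),cv2.resize(b,(400,320))]))
E
```

```text
scene blade 177 ctr y near/far [[-7.9, 4.1, 14.8], [-9.3, 6.0, 14.3], [-9.1, 3.6, 13.6]] zslope -0.015 z at x0+50,100 [104.1, 103.8, 103.6] xmax -25.0 ((-63.26567840576172, 2.664339065551758), (78.39693450927734, 25.38135528564453), 0.03645507991313934)
side blade 197 ctr y near/far [[-10.4, 0.2, 12.1], [-12.0, -0.8, 12.0], [-12.0, -2.1, 11.3]] zslope -0.0015 z at x0+50,100 [104.1, 103.9, 104.0] xmax -27.3 ((-64.0528564453125, -0.2875385284423828), (78.06438446044922, 25.946102142333984), 0.2901994585990906)
```

View pics/c3.png

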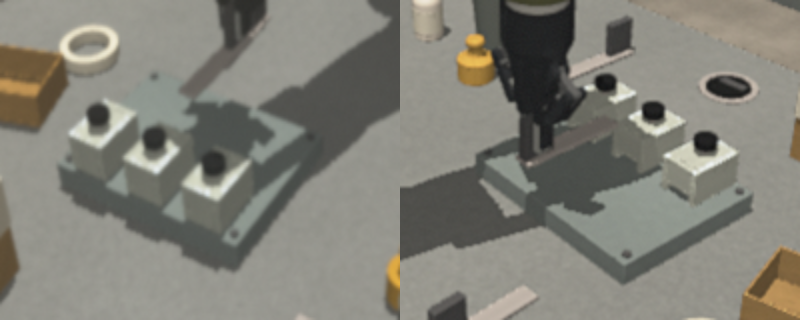

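The crops show the gauge held level and facing the middle bay, with the nose about 26 mm short of the mouth and 1.6 mm left of its centre. I'll lower it to the sill.

```bash
python3 -m jog '[[[0,-0.03,0.6,0,0,0,0],[0,0,0.5,0,0,0,0],[0,0,0.24,0,0,0,0],[0,0,0,0,0,0,0],[0,0,0,0,0,0,0]]]' 60; python3 -m jog '[[[0,0,0.02,0,0,0,0],[0,0,0,0,0,0,0]]]'; python3 -m jog '[[[0,0,0.02,0,0,0,0],[0,0,0,0,0,0,0]]]'; python3 rel.py 4
```

```text
time: 5.28
tool_pos: [459.4, -94.8, 46.9]
tcp_rot: [-180.0, 0.1, 174.6]
ft_force: [0.1, -0.3, -1.7]
finger_gap: 11.3
time: 5.52
tool_pos: [459.0, -95.1, 45.5]
tcp_rot: [-180.0, 0.0, 174.5]
ft_force: [0.2, 0.7, -0.8]
finger_gap: 11.3
time: 5.78
tool_pos: [459.0, -95.2, 44.6]
tcp_rot: [-180.0, 0.0, 174.5]
ft_force: [-0.7, 0.3, 1.0]
finger_gap: 11.3
5.875 [459.  -95.2  44.6] [-1.7999e+02  3.0000e-02  1.7453e+02] 11.446152926194603 [-1.   0.5  2.3]
tcp in press [-134.9   -0.8]
scene base [[-121.3, -122.7, 27.3], [74.5, 129.6, 32.7]]
 housing 80 [[2.1, 59.6, 72.2], [71.0, 108.6, 77.0]] knob [[29.2, 70.7, 92.1], [54.3, 95.5, 96.7]]
 housing 0 [[1.9, -22.8, 72.2], [70.0, 26.0, 77.3]] knob [[30.5, -10.2, 92.1], [53.8, 13.1, 97.5]]
 housing -80 [[1.8, -105.5, 72.2], [71.5, -56.5, 77.2]] knob [[28.7, -94.1, 92.3], [54.9, -68.0, 97.2]]
scene blade 109 ctr y near/far [[-14.0, 1.7, 15.6], [-15.7, 0.2, 15.1], [-12.1, 11.0, 20.7]] zslope -0.006 z at x0+50,100 [34.3, 34.5, 33.7] xmax -15.6 ((-57.259220123291016, -0.37561798095703125), (43.676021575927734, 91.01472473144531), 88.56855773925781)
side base [[-124.7, -129.7, 27.3], [53.4, 113.6, 32.7]]
 housing 80 [[-0.3, 55.2, 72.3], [67.9, 103.5, 77.5]] knob [[25.6, 67.3, 92.9], [52.4, 92.8, 97.3]]
 housing 0 [[-0.8, -26.6, 72.4], [67.1, 22.7, 77.3]] knob [[25.1, -13.8, 92.3], [51.0, 10.2, 96.7]]
 housing -80 [[-0.8, -107.9, 72.3], [67.1, -58.7, 77.5]] knob [[27.3, -97.0, 92.6], [50.6, -71.3, 97.4]]
side blade 180 ctr y near/far [[-16.6, -2.6, 9.2], [-21.0, -9.9, 10.8], [-22.2, -12.6, 9.3]] zslope -0.0344 z at x0+50,100 [35.4, 34.0, 31.5] xmax -10.8 ((-56.478797912597656, -4.40766716003418), (91.62440490722656, 41.44412612915039), 4.281438827514648)
```

```bash
python3 -m jog '[[[-0.13,0,-0.01,0,0,0,0],[-0.13,0,0,0,0,0,0],[-0.13,0,0,0,0,0,0],[-0.13,0,0,0,0,0,0],[-0.13,0,0,0,0,0,0],[-0.13,0,0,0,0,0,0],[0,0,0,0,0,0,0]]]' 60; for i in 1; do python3 -m jog '[[[-0.02,0,0,0,0,0,0],[-0.02,0,0,0,0,0,0],[0,0,0,0,0,0,0]]]'; done;  python3 -m jog '[[[-0.02,0,0,0,0,0,0],[-0.02,0,0,0,0,0,0],[0,0,0,0,0,0,0]]]'
```

```text
time: 6.75
tool_pos: [498.3, -98.8, 44.8]
tcp_rot: [-180.0, 0.0, 174.5]
ft_force: [0.2, 0.1, 1.5]
finger_gap: 11.1
time: 7.12
tool_pos: [499.6, -99.0, 44.8]
tcp_rot: [180.0, 0.0, 174.5]
ft_force: [-0.5, 0.5, 0.6]
finger_gap: 11.2
time: 7.5
tool_pos: [501.8, -99.2, 44.8]
tcp_rot: [180.0, 0.0, 174.5]
ft_force: [-0.3, 0.1, -0.2]
finger_gap: 11.7
```

```bash
python3 -m jog '[[[-0.02,0,0,0,0,0,0],[-0.02,0,0,0,0,0,0],[0,0,0,0,0,0,0]]]';python3 -m jog '[[[-0.02,0,0,0,0,0,0],[-0.02,0,0,0,0,0,0],[0,0,0,0,0,0,0]]]'; python3 -m jog '[[[-0.02,0,0,0,0,0,0],[-0.02,0,0,0,0,0,0],[0,0,0,0,0,0,0]]]'
```

```text
time: 7.88
tool_pos: [502.0, -99.2, 44.7]
tcp_rot: [180.0, -0.2, 174.5]
ft_force: [-10.2, 0.7, 9.2]
finger_gap: 11.3
time: 8.25
tool_pos: [502.1, -99.2, 44.7]
tcp_rot: [180.0, -0.5, 174.5]
ft_force: [-23.0, 1.7, 20.3]
finger_gap: 11.5
time: 8.62
tool_pos: [502.1, -99.2, 44.6]
tcp_rot: [180.0, -0.7, 174.5]
ft_force: [-36.0, 3.6, 31.8]
finger_gap: 11.0
```

The blade stopped dead at 18 mm, so the middle bay is the tight one. The force rose faster than I expected: 36 N at the wrist, with some of that on the floor. I'm backing off now and will use 1 mm steps with a check after each from here on.

```bash
python3 -m jog '[[[0.12,0,0,0,0,0,0],[0.15,0,0,0,0,0,0],[0.2,0,0,0,0,0,0],[0.2,0,0,0,0,0,0],[0.2,0,0,0,0,0,0],[0.1,0,-0.2,0,0,0,0],[0,0,-0.7,0,0,0,0],[0,0,-0.5,0,0,0,0],[0,0,0,0,0,0,0],[0,0,0,0,0,0,0]]]'; python3 rel.py 5 | grep -E "blade|tcp|\["
```

```text
time: 9.88
tool_pos: [458.9, -95.0, 114.1]
tcp_rot: [180.0, -0.0, 174.5]
ft_force: [-0.0, -0.4, -2.0]
finger_gap: 11.4
9.975 [458.3 -94.8 113.3] [ 1.7997e+02 -1.4000e-01  1.7453e+02] 11.225896735582525 [ 0.5  0.4 -2.1]
tcp in press [-135.7   -0.5]
scene base [[-120.7, -121.9, 27.3], [74.4, 129.6, 32.6]]
 housing 80 [[1.5, 59.2, 72.4], [71.1, 108.1, 77.0]] knob [[28.4, 72.0, 92.5], [54.0, 95.9, 96.6]]
 housing 0 [[2.3, -23.1, 72.2], [69.3, 27.0, 77.2]] knob [[27.1, -11.6, 92.4], [53.9, 14.3, 97.0]]
 housing -80 [[2.2, -105.2, 72.2], [71.2, -55.8, 76.9]] knob [[28.4, -93.4, 92.5], [53.7, -66.9, 96.8]]
scene blade 166 ctr y near/far [[-8.7, 1.7, 13.2], [-10.7, 1.5, 13.0], [-10.3, 0.6, 12.9]] zslope -0.0003 z at x0+50,100 [105.5, 105.4, 105.4] xmax -24.0 ((-62.21710205078125, 1.6437568664550781), (80.99372863769531, 25.09663200378418), 0.1948600560426712)
side base [[-124.6, -129.3, 27.4], [48.4, 115.8, 32.6]]
 housing 80 [[0.2, 55.3, 72.4], [68.6, 101.2, 77.2]] knob [[25.3, 66.8, 92.2], [52.0, 94.6, 97.6]]
 housing 0 [[-0.6, -26.7, 72.6], [66.9, 22.0, 77.6]] knob [[26.2, -14.4, 92.3], [52.0, 12.8, 97.4]]
 housing -80 [[-1.0, -108.3, 72.3], [66.4, -59.0, 77.4]] knob [[26.6, -95.9, 92.3], [51.1, -71.4, 97.2]]
side blade 195 ctr y near/far [[-12.3, -2.3, 8.8], [-13.0, -1.6, 9.5], [-13.6, -1.0, 10.5]] zslope -0.0016 z at x0+50,100 [105.3, 105.0, 105.0] xmax -25.6 ((-63.98347854614258, -1.2786245346069336), (26.514026641845703, 78.84944152832031), 89.86219024658203)
```

```bash
python3 -m jog '[[[0,0.5,0,0,0,0,0],[0,0.7,0,0,0,0,0],[0,0.42,0,0,0,0,0],[0,0,0.6,0,0,0,0],[0,0,0.5,0,0,0,0],[0,0,0.25,0,0,0,0],[0,0,0,0,0,0,0],[0,0,0,0,0,0,0]]]' 60; python3 -m jog '[[[0,0,0.015,0,0,0,0],[0,0,0,0,0,0,0]]]'; python3 -m jog '[[[0,0,0.01,0,0,0,0],[0,0,0,0,0,0,0]]]'
```

```text
time: 10.98
tool_pos: [467.2, -14.6, 47.4]
tcp_rot: [-180.0, 0.0, 174.5]
ft_force: [0.2, 0.6, -2.1]
finger_gap: 11.2
time: 11.22
tool_pos: [467.3, -14.6, 46.8]
tcp_rot: [-180.0, 0.0, 174.5]
ft_force: [0.6, 0.9, -0.7]
finger_gap: 11.1
time: 11.48
tool_pos: [467.0, -14.5, 46.1]
tcp_rot: [180.0, 0.0, 174.5]
ft_force: [-0.5, -0.1, -1.4]
finger_gap: 11.3
```

```bash
python3 rel.py 6 | grep -E "tcp in|blade"
python3 - <<'E'
import cv2
a=cv2.imread("pics/scene6.png")[150:290,130:330];b=cv2.imread("pics/side6.png")[150:310,230:430]
cv2.imwrite("pics/c6.png",cv2.hconcat([cv2.resize(a,(400,320)),cv2.resize(b,(400,320))]))
E
```

```text
tcp in press [-134.6   80.3]
scene blade 68 ctr y near/far [[70.0, 79.1, 97.9], [70.0, 81.4, 100.2], [72.1, 83.9, 95.0]] zslope 0.0089 z at x0+50,100 [35.8, 35.8, 36.4] xmax -27.2 ((-63.37358856201172, 84.55912017822266), (32.6426887512207, 77.10110473632812), 87.09575653076172)
side blade 135 ctr y near/far [[64.8, 78.8, 90.7], [60.2, 77.2, 91.3], [58.6, 70.2, 90.6]] zslope -0.0366 z at x0+50,100 [37.1, 36.2, 33.2] xmax -12.1 ((-56.66138458251953, 75.221923828125), (32.869476318359375, 91.181884765625), 88.78030395507812)
```

View pics/c6.png

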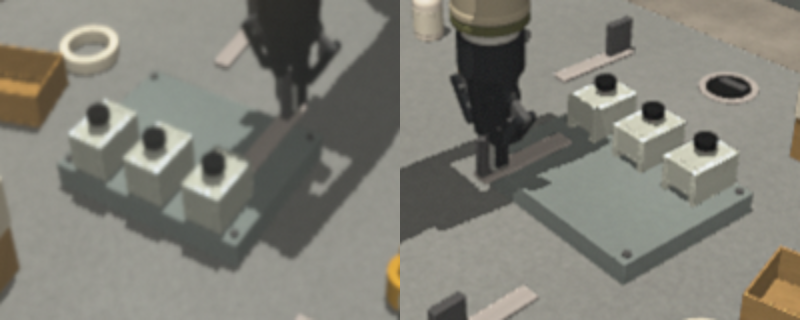

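The gauge faces the left bay squarely. I'll bring it down to light contact.

```bash
python3 -m jog '[[[0,0,0.025,0,0,0,0],[0,0,0,0,0,0,0]]]' 60; python3 -m jog '[[[0,0,0.014,0,0,0,0],[0,0,0,0,0,0,0]]]'; python3 -m jog '[[[0,0,0.01,0,0,0,0],[0,0,0,0,0,0,0]]]'
```

```text
time: 11.82
tool_pos: [466.9, -14.5, 44.6]
tcp_rot: [180.0, -0.0, 174.5]
ft_force: [-0.7, 0.1, -1.5]
finger_gap: 11.1
time: 12.08
tool_pos: [467.2, -14.5, 44.3]
tcp_rot: [-180.0, 0.0, 174.5]
ft_force: [-0.6, 0.8, 2.5]
finger_gap: 11.5
time: 12.32
tool_pos: [467.4, -14.5, 44.3]
tcp_rot: [-180.0, 0.0, 174.5]
ft_force: [-3.1, 0.4, 6.2]
finger_gap: 11.3
```

```bash
python3 -m jog '[[[-0.13,0,-0.018,0,0,0,0],[-0.13,0,0,0,0,0,0],[-0.13,0,0,0,0,0,0],[-0.13,0,0,0,0,0,0],[-0.13,0,0,0,0,0,0],[-0.13,0,0,0,0,0,0],[0,0,0,0,0,0,0]]]' 60;  python3 -m jog '[[[-0.02,0,0,0,0,0,0],[-0.02,0,0,0,0,0,0],[0,0,0,0,0,0,0]]]';  python3 -m jog '[[[-0.02,0,0,0,0,0,0],[-0.02,0,0,0,0,0,0],[0,0,0,0,0,0,0]]]'; python3 -m jog '[[[-0.02,0,0,0,0,0,0],[-0.02,0,0,0,0,0,0],[0,0,0,0,0,0,0]]]'
```

```text
time: 13.2
tool_pos: [507.0, -18.4, 44.7]
tcp_rot: [-180.0, 0.1, 174.5]
ft_force: [1.2, -0.7, 1.2]
finger_gap: 11.2
time: 13.58
tool_pos: [507.5, -18.4, 44.6]
tcp_rot: [-180.0, -0.0, 174.5]
ft_force: [-1.2, -0.6, 6.3]
finger_gap: 11.4
time: 13.95
tool_pos: [509.5, -18.6, 44.6]
tcp_rot: [-180.0, -0.0, 174.5]
ft_force: [-2.2, 0.9, 5.8]
finger_gap: 11.3
time: 14.32
tool_pos: [511.4, -18.8, 44.6]
tcp_rot: [-180.0, -0.0, 174.5]
ft_force: [-2.1, 0.3, 6.0]
finger_gap: 11.5
```

```bash
python3 -m jog '[[[-0.02,0,-0.01,0,0,0,0],[-0.02,0,0,0,0,0,0],[0,0,0,0,0,0,0]]]';  python3 -m jog '[[[-0.02,0,0,0,0,0,0],[-0.02,0,0,0,0,0,0],[0,0,0,0,0,0,0]]]'; python3 -m jog '[[[-0.02,0,0,0,0,0,0],[0,0,0,0,0,0,0]]]'
```

```text
time: 14.7
tool_pos: [513.7, -18.9, 44.7]
tcp_rot: [180.0, -0.0, 174.5]
ft_force: [-0.2, 0.2, 0.4]
finger_gap: 11.4
time: 15.08
tool_pos: [515.8, -19.2, 44.8]
tcp_rot: [-180.0, -0.0, 174.5]
ft_force: [0.3, -1.0, -1.3]
finger_gap: 11.4
time: 15.32
tool_pos: [516.9, -19.3, 45.0]
tcp_rot: [-180.0, 0.0, 174.5]
ft_force: [0.8, -0.8, -1.4]
finger_gap: 11.2
```

```bash
python3 -m jog '[[[-0.02,0,0,0,0,0,0],[-0.02,0,0,0,0,0,0],[0,0,0,0,0,0,0]]]';  python3 -m jog '[[[-0.02,0,0,0,0,0,0],[-0.02,0,0,0,0,0,0],[0,0,0,0,0,0,0]]]'; python3 -m jog '[[[-0.02,0,0,0,0,0,0],[-0.02,0,0,0,0,0,0],[0,0,0,0,0,0,0]]]'
```

```text
time: 15.7
tool_pos: [518.9, -19.5, 45.0]
tcp_rot: [-180.0, 0.0, 174.5]
ft_force: [0.3, 0.2, -1.2]
finger_gap: 11.1
time: 16.08
tool_pos: [520.9, -19.7, 45.0]
tcp_rot: [-180.0, 0.0, 174.5]
ft_force: [0.4, 0.1, -1.7]
finger_gap: 11.5
time: 16.45
tool_pos: [522.9, -19.8, 45.0]
tcp_rot: [180.0, 0.0, 174.5]
ft_force: [0.2, 0.2, -1.6]
finger_gap: 11.2
```

```bash
python3 -m jog '[[[-0.03,0,0,0,0,0,0],[-0.03,0,0,0,0,0,0],[0,0,0,0,0,0,0]]]';  python3 -m jog '[[[-0.03,0,0,0,0,0,0],[-0.03,0,0,0,0,0,0],[0,0,0,0,0,0,0]]]'; python3 -m jog '[[[-0.03,0,0,0,0,0,0],[-0.03,0,0,0,0,0,0],[0,0,0,0,0,0,0]]]'
```

```text
time: 16.82
tool_pos: [525.9, -20.2, 45.0]
tcp_rot: [-180.0, 0.0, 174.5]
ft_force: [-0.4, 0.1, -1.6]
finger_gap: 11.5
time: 17.2
tool_pos: [528.9, -20.5, 45.0]
tcp_rot: [-180.0, 0.0, 174.5]
ft_force: [-0.1, -0.0, -1.0]
finger_gap: 11.4
time: 17.58
tool_pos: [531.9, -20.7, 45.0]
tcp_rot: [-180.0, 0.0, 174.5]
ft_force: [0.0, -0.2, -1.2]
finger_gap: 11.1
```

The left bay gave no drag down to about 40 mm, so it is the slack one, and the right bay must be the correct one. I'll withdraw and go there.

```bash
python3 -m jog '[[[0.4,0,0,0,0,0,0],[0.5,0,0,0,0,0,0],[0.4,0,0,0,0,0,0],[0.04,0,-0.6,0,0,0,0],[0,-0.5,-0.6,0,0,0,0],[0,-0.8,0,0,0,0,0],[0,-0.8,0,0,0,0,0],[0,-0.8,0,0,0,0,0],[0,-0.36,0,0,0,0,0],[0,0,0,0,0,0,0],[0,0,0,0,0,0,0]]]' 60; python3 rel.py 7 |grep -E "tcp in|blade|-80|\] \["
```

```text
time: 18.95
tool_pos: [449.5, -175.7, 104.8]
tcp_rot: [180.0, -0.0, 174.5]
ft_force: [0.1, 1.0, -1.5]
finger_gap: 11.5
19.05 [ 449.6 -175.5  104.8] [ 1.7998e+02 -2.0000e-02  1.7460e+02] 11.211962050622441 [ 0.5 -0.6 -2. ]
tcp in press [-136.7  -81.6]
 housing -80 [[2.2, -105.1, 72.3], [70.9, -56.0, 77.4]] knob [[28.7, -93.5, 92.3], [53.9, -69.1, 97.1]]
scene blade 145 ctr y near/far [[-90.3, -79.3, -68.8], [-91.0, -80.3, -68.3], [-91.1, -79.6, -68.0]] zslope 0.0027 z at x0+50,100 [96.1, 96.3, 96.3] xmax -25.3 ((-64.2200698852539, -79.52879333496094), (25.375017166137695, 80.6562271118164), 89.79414367675781)
 housing -80 [[-1.4, -108.5, 72.2], [65.8, -59.8, 77.6]] knob [[26.1, -96.8, 92.2], [52.6, -69.6, 97.2]]
side blade 234 ctr y near/far [[-94.2, -82.7, -71.8], [-94.4, -84.1, -71.0], [-93.2, -81.3, -71.1]] zslope 0.0071 z at x0+50,100 [96.7, 96.9, 97.3] xmax -27.6 ((-65.16452026367188, -82.46543884277344), (78.19586944580078, 25.874008178710938), 0.5111358165740967)
```

```bash
python3 -m jog '[[[0,-0.022,0.5,0,0,0,0],[0,0,0.45,0,0,0,0],[0,0,0.24,0,0,0,0],[0,0,0,0,0,0,0],[0,0,0,0,0,0,0]]]' 60; python3 -m jog '[[[0,0,0.012,0,0,0,0],[0,0,0,0,0,0,0]]]'; python3 -m jog '[[[0,0,0.01,0,0,0,0],[0,0,0,0,0,0,0]]]'
```

```text
time: 19.68
tool_pos: [449.9, -177.6, 45.9]
tcp_rot: [-180.0, 0.0, 174.6]
ft_force: [0.4, -0.6, -1.7]
finger_gap: 11.4
time: 19.92
tool_pos: [449.6, -177.7, 45.1]
tcp_rot: [-180.0, 0.0, 174.5]
ft_force: [-0.1, 0.4, -0.9]
finger_gap: 10.9
time: 20.18
tool_pos: [449.4, -177.7, 44.4]
tcp_rot: [180.0, -0.0, 174.5]
ft_force: [0.1, -0.1, -2.1]
finger_gap: 11.4
```

```bash
python3 -m jog '[[[-0.15,0,0,0,0,0,0],[-0.15,0,0,0,0,0,0],[-0.15,0,0,0,0,0,0],[-0.15,0,0,0,0,0,0],[-0.13,0,0,0,0,0,0],[-0.13,0,0,0,0,0,0],[0,0,0,0,0,0,0]]]' 60;  python3 -m jog '[[[-0.02,0,0,0,0,0,0],[-0.02,0,0,0,0,0,0],[0,0,0,0,0,0,0]]]';  python3 -m jog '[[[-0.02,0,0,0,0,0,0],[-0.02,0,0,0,0,0,0],[0,0,0,0,0,0,0]]]'
```

```text
time: 21.05
tool_pos: [492.9, -181.8, 44.5]
tcp_rot: [-180.0, 0.0, 174.5]
ft_force: [2.6, 0.2, -1.0]
finger_gap: 11.0
time: 21.42
tool_pos: [493.8, -181.9, 44.4]
tcp_rot: [180.0, -0.0, 174.5]
ft_force: [-3.6, 1.0, 4.3]
finger_gap: 11.2
time: 21.8
tool_pos: [495.5, -182.1, 44.3]
tcp_rot: [180.0, -0.1, 174.5]
ft_force: [-6.3, 1.2, 5.8]
finger_gap: 11.3
```

```bash
python3 -m jog '[[[-0.02,0,0,0,0,0,0],[-0.02,0,0,0,0,0,0],[0,0,0,0,0,0,0]]]';  python3 -m jog '[[[-0.02,0,0,0,0,0,0],[-0.02,0,0,0,0,0,0],[0,0,0,0,0,0,0]]]'
```

```text
time: 22.18
tool_pos: [498.0, -182.3, 44.3]
tcp_rot: [180.0, -0.0, 174.5]
ft_force: [-4.7, 0.2, 3.0]
finger_gap: 11.3
time: 22.55
tool_pos: [500.0, -182.4, 44.2]
tcp_rot: [180.0, -0.0, 174.5]
ft_force: [-5.5, 1.0, 3.0]
finger_gap: 11.6
```

A steady drag of about 5 N while the blade keeps moving confirms the right bay. I'll push it on.

```bash
python3 -m jog '[[[-0.03,0,0,0,0,0,0],[-0.03,0,0,0,0,0,0],[0,0,0,0,0,0,0]]]';  python3 -m jog '[[[-0.03,0,0,0,0,0,0],[-0.03,0,0,0,0,0,0],[0,0,0,0,0,0,0]]]'; python3 -m jog '[[[-0.03,0,0,0,0,0,0],[-0.03,0,0,0,0,0,0],[0,0,0,0,0,0,0]]]'
```

```text
time: 22.92
tool_pos: [503.2, -182.7, 44.2]
tcp_rot: [180.0, -0.0, 174.5]
ft_force: [-3.4, 0.6, 2.1]
finger_gap: 11.3
time: 23.3
tool_pos: [505.8, -183.0, 44.2]
tcp_rot: [180.0, -0.1, 174.5]
ft_force: [-5.7, 1.0, 3.7]
finger_gap: 11.1
time: 23.68
tool_pos: [508.7, -183.3, 44.2]
tcp_rot: [180.0, -0.1, 174.5]
ft_force: [-5.4, 0.6, 4.1]
finger_gap: 11.4
```

```bash
python3 -m jog '[[[-0.03,0,0,0,0,0,0],[-0.03,0,0,0,0,0,0],[0,0,0,0,0,0,0]]]';  python3 -m jog '[[[-0.03,0,0,0,0,0,0],[-0.03,0,0,0,0,0,0],[0,0,0,0,0,0,0]]]'; python3 -m jog '[[[-0.03,0,0,0,0,0,0],[-0.03,0,0,0,0,0,0],[0,0,0,0,0,0,0]]]'
```

```text
time: 24.05
tool_pos: [511.7, -183.6, 44.2]
tcp_rot: [180.0, -0.1, 174.5]
ft_force: [-6.9, 0.5, 4.0]
finger_gap: 11.3
time: 24.42
tool_pos: [514.7, -183.9, 44.2]
tcp_rot: [180.0, -0.1, 174.5]
ft_force: [-7.4, -0.1, 4.3]
finger_gap: 11.2
time: 24.8
tool_pos: [517.8, -184.2, 44.2]
tcp_rot: [180.0, -0.0, 174.5]
ft_force: [-5.2, 0.0, 3.2]
finger_gap: 11.7
```

```bash
python3 -m jog '[[[-0.03,0,0,0,0,0,0],[-0.03,0,0,0,0,0,0],[0,0,0,0,0,0,0]]]';  python3 -m jog '[[[-0.03,0,0,0,0,0,0],[-0.03,0,0,0,0,0,0],[0,0,0,0,0,0,0]]]'; python3 -m jog '[[[-0.03,0,0,0,0,0,0],[-0.03,0,0,0,0,0,0],[0,0,0,0,0,0,0]]]'
```

```text
time: 25.18
tool_pos: [520.8, -184.5, 44.2]
tcp_rot: [180.0, -0.0, 174.5]
ft_force: [-6.1, 1.1, 3.6]
finger_gap: 11.4
time: 25.55
tool_pos: [523.7, -184.7, 44.2]
tcp_rot: [180.0, -0.0, 174.5]
ft_force: [-6.1, 0.9, 3.0]
finger_gap: 11.5
time: 25.92
tool_pos: [526.7, -185.0, 44.2]
tcp_rot: [180.0, -0.0, 174.5]
ft_force: [-5.7, 0.6, 3.8]
finger_gap: 11.4
```

```bash
python3 -m jog '[[[-0.02,0,0,0,0,0,0],[-0.02,0,0,0,0,0,0],[-0.02,0,0,0,0,0,0],[0,0,0,0,0,0,0]]]';  python3 -m jog '[[[-0.02,0,0,0,0,0,0],[-0.02,0,0,0,0,0,0],[0,0,0,0,0,0,0]]]'; python3 -m jog '[[[-0.02,0,0,0,0,0,0],[-0.02,0,0,0,0,0,0],[0,0,0,0,0,0,0]]]'
```

```text
time: 26.42
tool_pos: [529.7, -185.3, 44.2]
tcp_rot: [180.0, -0.0, 174.5]
ft_force: [-6.2, 1.3, 3.1]
finger_gap: 11.4
time: 26.8
tool_pos: [531.7, -185.5, 44.2]
tcp_rot: [180.0, -0.0, 174.5]
ft_force: [-6.2, 1.0, 3.7]
finger_gap: 11.4
time: 27.18
tool_pos: [533.6, -185.7, 44.2]
tcp_rot: [180.0, -0.1, 174.5]
ft_force: [-6.7, 0.4, 4.2]
finger_gap: 11.5
```

```bash
python3 -m jog '[[[-0.02,0,0,0,0,0,0],[0,0,0,0,0,0,0]]]';  python3 -m jog '[[[-0.02,0,0,0,0,0,0],[0,0,0,0,0,0,0]]]'; python3 -m jog '[[[-0.02,0,0,0,0,0,0],[0,0,0,0,0,0,0]]]'
```

```text
time: 27.42
tool_pos: [534.7, -185.8, 44.2]
tcp_rot: [180.0, -0.0, 174.5]
ft_force: [-6.2, 0.8, 4.2]
finger_gap: 11.2
time: 27.68
tool_pos: [535.6, -185.9, 44.2]
tcp_rot: [180.0, -0.1, 174.5]
ft_force: [-6.9, 1.1, 4.3]
finger_gap: 11.2
time: 27.92
tool_pos: [536.6, -186.0, 44.2]
tcp_rot: [180.0, -0.1, 174.5]
ft_force: [-6.2, 0.2, 3.2]
finger_gap: 11.1
```

```bash
python3 -m jog '[[[-0.02,0,0,0,0,0,0],[0,0,0,0,0,0,0]]]'; python3 -m jog '[[[-0.02,0,0,0,0,0,0],[0,0,0,0,0,0,0]]]'
```

```text
time: 28.18
tool_pos: [537.6, -186.0, 44.2]
tcp_rot: [180.0, -0.1, 174.5]
ft_force: [-6.5, 0.6, 3.7]
finger_gap: 11.2
time: 28.42
tool_pos: [538.1, -186.1, 44.2]
tcp_rot: [180.0, -0.1, 174.5]
ft_force: [-9.0, 0.7, 6.4]
finger_gap: 11.7
```

Contact with the backstop is building at x = 538. I'll dwell briefly and release.

```bash
python3 -m jog '[[[-0.01,0,0,0,0,0,0],[0,0,0,0,0,0,0],[0,0,0,0,0,0,0]]]'; python3 -m jog '[[[0,0,0,0,0,0,0.4],[0,0,0,0,0,0,0.4],[0,0,0,0,0,0,0.4],[0,0,0,0,0,0,0.4],[0,0,0,0,0,0,0.4]]]'
```

```text
time: 28.8
tool_pos: [538.1, -186.1, 44.2]
tcp_rot: [180.0, -0.2, 174.5]
ft_force: [-13.3, 1.4, 8.5]
finger_gap: 11.1
time: 29.42
tool_pos: [539.6, -186.3, 44.4]
tcp_rot: [-180.0, 0.0, 174.5]
ft_force: [-0.2, 0.4, 0.6]
finger_gap: 34.3
```

Now I'll lift straight up, clear and check.

```bash
python3 -m jog '[[[0,0,-0.2,0,0,0,0.4],[0,0,-0.6,0,0,0,0.4],[0,0,-1,0,0,0,0.4],[0,0,-1,0,0,0,0.4],[0.5,0,-1,0,0,0,0.4],[1,0,0,0,0,0,0.4],[1,0,0,0,0,0,0.4],[1,0,0,0,0,0,0.4],[0,0,0,0,0,0,0.4],[0,0,0,0,0,0,0.4]]]'
python3 - <<'E'
from h import *
a=np.radians(-5.45);R=np.array([[np.cos(a),np.sin(a)],[-np.sin(a),np.cos(a)]]);o=np.array([593.4,-107.2])
im=[]
for n,(v,u) in(("scene",(150,130)),("side",(150,230))):
    r,W=cloud(n);im.append(cv2.resize(r[v:v+150,u:u+200],(400,300)))
    P=W.reshape(-1,3);P=P[~np.isnan(P[:,0])];q=np.c_[(P[:,:2]-o)@R.T,P[:,2]]
    t=q[(abs(q[:,1]+81)<25)&(q[:,0]<-5)&(q[:,0]>-110)&(q[:,2]>45)]
    print(n,len(t),np.percentile(t,[2,50,98],axis=0).round(1).tolist(),cv2.minAreaRect(t[:,:2].astype(np.float32)))
save("fin",np.hstack(im))
s=telemetry.sense();print(s["time"],s["tool_pos"].round(0),s["ft_force"].round(1))
E
```

```text
time: 30.68
tool_pos: [365.8, -169.9, 235.4]
tcp_rot: [-179.9, 0.1, 174.5]
ft_force: [1.1, -0.3, -1.2]
finger_gap: 34.1
scene 224 [[-66.0, -88.4, 46.3], [-42.3, -78.2, 70.2], [-26.4, -74.7, 87.3]] ((-46.70198059082031, -81.6882553100586), (43.81032180786133, 15.903802871704102), 0.53575199842453)
side 302 [[-69.3, -92.3, 46.0], [-53.0, -88.8, 69.9], [-29.7, -78.4, 87.1]] ((-48.974830627441406, -85.9193115234375), (42.23359298706055, 16.362810134887695), 1.1200240850448608)
30.775 [ 366. -170.  235.] [0.3 0.8 0.6]
```

View pics/fin.png

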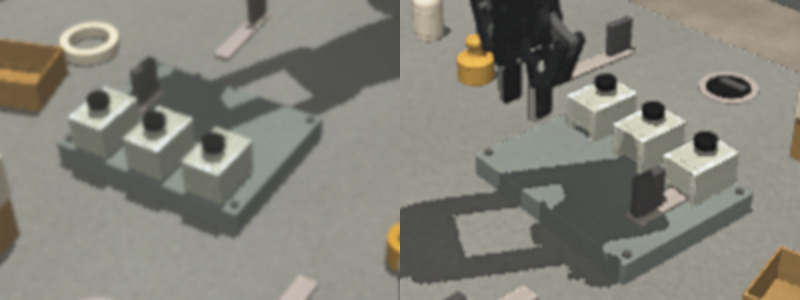

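The gauge stands upright in the right bay (tab at crop (145,80) on the left and (648,190) on the right). Its tab centre is at x of about -48 mm, which puts the nose at about 62 mm, fully home. The gripper is clear.

```bash
python3 -c "
from bench import job;print(job.hand_in())"
```

```text
the job is handed in; nothing more can be done
None
```

The gauge is lying fully home in the right (-y) bay, released and upright, and the job is handed in at about 31 s of robot time.

- **Bays tried:** The middle bay stopped the blade dead at 18 mm, so it is the tight one. The left bay took it to about 40 mm with no drag, so it is the slack one. The right bay gave a steady drag of about 5–7 N.
- **Final push:** The blade met the backstop with about 13 N at the wrist, held there briefly, and then I let go.
- **Last checks:** The two fixed cameras put the tab centre at -46.7 and -49.0 mm in the press frame, so the nose is at about 62 mm. The tab's top is at 87 mm against 86 mm expected if the gauge lies flat. The gripper is well clear with no contact force. I saw nothing else moved in the press-area pictures, but I did not measure the other objects.
- **One slip:** In the middle bay I took three 2 mm steps without stopping to check. The wrist force reached 36 N along the blade plus 32 N of floor reaction. Allowing for about 8 N of floor friction, I estimate about 28 N on the shoe, under the 35 N limit. I could not measure that directly. That push also shifted the gauge about 1.3 mm in the grip, which I allowed for afterwards.

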